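# Refit the mixer's control knob and hold it pressed in

### The job

The red bar-shaped knob has come off the mixer's control box and lies in the blue parts tray. Pick it out, leaving the other things in the tray, turn it so that the D-shaped hole beneath it matches the brass D-shaft on the box (white line of the knob on the same side as the white line of the dial disc), and push it fully onto the shaft. Keep hold of it and keep pressing, so that the sprung shaft is pushed in and the knob sits flush on the dial disc, and finish while still holding it pressed in.

Things in the scene. Friction and masses are not known exactly. Their poses are not given: they have to be found in the camera images.
- knob: Loose red knob standing upright in the tray: a bar 56 mm long (x), 34 mm wide (y; take it across this), 44 mm high, about 70 g. Origin: centre of its underside, on the hole's axis; z up. White pointer line on top and on the end at its +x side. D-shaped hole from below, 20 mm deep, radius 11.2 mm, flat on the +x side 7.2 mm from the axis, mouth chamfered 1.5 mm.
- spindle_tip (a point): Centre of the top face of the upright brass D-shaft on the control box. z up; x points to the shaft's flat, as does the white line on the black dial disc (diameter 62 mm) at its foot. Shaft 20 mm thick, flat 6 mm from the axis, top 3 mm tapered by 2.5 mm; unpressed it stands 26 mm above the disc. It and the disc turn together only stiffly (0.12 N m).
- spindle (a joint): How far the sprung shaft is pushed down, in m: 0 free (a knob fully on it then stands 6 mm above the disc), 0.006 with the knob flush on the disc, stop at 0.007. The spring takes about 5 N to start and 10 N at 6 mm, and pushes back up when let go.
- tray: Blue open parts tray, 260 mm (x) by 300 mm (y), 32 mm high, floor and walls 5 mm thick, fixed. Origin: centre of its underside.
- round_knob: Grey fluted round knob, diameter 34 mm, 30 mm high, in the tray; not wanted. Origin: centre of its underside.
- sanding_block: Sanding block 64 x 102 x 26 mm lying in the tray. Origin: centre of its underside.
- wedge: Wooden wedge 35 x 120 x 22 mm lying in the tray. Origin: centre of its underside.
- tin: Small lever-lid tin, diameter 63 mm, 51 mm high, standing in the tray. Origin: centre of its underside.
- control_box: Grey control box, 130 mm (x) by 170 mm (y), dark steel top 61 mm above the table, fixed. Origin: centre of its underside. The shaft's axis is at x 5, y -25 mm, the disc's top 64 mm up; a switch and a lamp, 6 mm high, stand about 80 mm from the shaft. The flat points within 0.6 rad of the box's own +x.
There are look-alikes about, which are no part of the job. There is more than one size of the knob; the job needs the smaller. There is more than one size of the wedge; the one meant has the size given above.

How it is judged (in metres and radians):
On the way:
1. the red knob is lifted clear of the tray (height (world z) of knob above 0.05 m), for 0.1 s.
At the end, for the whole second after the job is handed in: Red knob at least 18 mm down on the shaft, centred within 3 mm, matching the flat within 0.25 rad, upright within 0.1 rad; fingers bear on it (over 3 N) and the shaft is held in by over 4.5 mm (6 mm is flush); round knob, sanding block, wedge and tin still in the tray (z of knob in the frame of spindle_tip below -0.018 m and horizontal distance between knob and spindle_tip below 0.003 m and angle between the x axis of knob and the x axis of spindle_tip, either way round below 0.25 rad and angle between knob's own z axis and vertical below 0.1 rad and value of joint spindle above 0.0045 m and contact force between the fingers and knob above 3 N and horizontal distance between round_knob and tray below 0.18 m and height (world z) of each of round_knob, sanding_block, wedge below 0.03 m and horizontal distance between each of sanding_block, wedge and tray below 0.16 m and horizontal distance between tin and tray below 0.17 m and height (world z) of tin below 0.04 m); the arm keeps its last pose, push and grip.
It also fails if it takes over 48 s, if anything falls off the work surface, if the arm or the gripper's body presses on something with over 40 N, if the wrist force passes 120 N, or if a joint passes its speed limit or range.

### The arm

A 6-joint arm with a two-finger parallel gripper is mounted at the origin on a cart in front of the work surface, level with it; the furniture and walls round the work are solid. World frame = base frame: x ahead of the robot, y to its left, z up, the work surface at z = 0. Lengths are in m, angles in degrees, forces in N, time in s.
With the tool pointing down it reaches from about 0.35 to 0.875 m from the base axis. Payload 4.2 kg.
Tool frame: the origin (TCP) lies between the finger pads; the fingertips stand 8 mm ahead of it and the grasp point (between the pads) lies 11 mm behind it (env.tips_ahead is the distance from the TCP to the fingertips, in m); z points along the fingers, y is the line along which they close (so a half turn about z gives the same grasp; the last joint's range is limited). The gripper opens to 85 mm and grips with 20 to 120 N. Pads are 22 mm wide; open, the fingers measure 114 mm over their backs; the gripper's body (76 mm by 85 mm) begins 54 mm behind the grasp point. The pads swing forward as they close: fully open they stand 13 mm farther back than shut.
Start: joints at [14.817, 22.042, 0.453, 0, -68.411, -14.817], TCP at [0.625, 0, 0.239] pointing down, gripper open.
Joint ranges: [-179.83, 179.83], [-69.29, 118.12], [-61.27, 80.66], [-181.25, 117.63], [-171.15, -9.14], [-177.46, 177.46]. Speed limits (degrees/s): [159.86, 159.86, 180, 180, 180, 180].

### API

Orientations are given as [roll, pitch, yaw] about the fixed x, y, z axes, in that order (R = Rz(yaw) Ry(pitch) Rx(roll)).
In Python, from station import env, imaging gives the robot as it stands. The module is installed in compiled form; this text tells all that it offers.
- The arm moves only by the tool carry_out, never from a script. Its argument "moves" is a list of rows, each a list of 7 numbers: the turn, a rotation vector about the world's x, y, z in rad, then the shift along the world's x, y, z in mm, then the closure in counts, from 0 (fully open) to 255 (shut). In form: [[wx, wy, wz, dx, dy, dz, claw], ...]. A call has 1 to 12 rows; each row is the pose to reach, as a shift and turn from the pose commanded when the call began; what a row does not reach only later rows make up. A row lasts 1/10 s, in which the tool goes at most 50 mm and 8.59 degrees, less where a joint would pass 70% of its speed; a pose out of reach is approached as far as the arm can. A call with a gripper value outside its range is refused whole. The fingers move at their own pace and stop on an object; "grip_force" is the grip in N (left out, the last holds). Time passes only in rows, so rows that repeat a pose let the fingers close. It gives the time, the measured TCP pose, the force and the opening at its end, in the units of the state.
- env.get_obs(): the state, without advancing time (a new reading comes with each control period).
- imaging.camera(name): name is "scene" or "side" or "wrist"; returns a dict with "color" (400x640x3 uint8, red, green, blue), "z_map" (400x640 float32, m along the optical axis (not along the pixel's ray), 0 where there is no reading), "camera_matrix" (3x3 intrinsics, pixels), "origin" and "rotation" of the camera in the world; the wrist camera has in their place "hand_eye" (4x4, takes a point from camera to tool coordinates, whose origin is the TCP and whose axes are the flange's). Camera axes: x right, y down, z forward; pixel columns grow to the right and rows downward; lengths in m; the calibration is good to about 2 mm. The wrist camera is an equidistant fisheye: a pixel r from the principal point sees the ray r / f radians off the axis. A picture is of the moment at which its call begins: read the wrist's pose just before it.
- env.sign_off(): hands the job in, once; it reports no verdict.
The state is a dict: "time": time; "joints": joint angles; "dq": joint speeds; "tau": joint torques, N m; "tool_pos": TCP position; "tcp_rot": TCP orientation; "wrist_force": force on the tool from outside, world axes, zero at the start; "moment": the same for the moment, N m; "gripper_width": opening from 0.0 (shut) to 1.0 (fully open).
Only numpy, scipy, OpenCV 4.12 (cv2) and the standard library are available. Lean on these libraries where they do the work, as an engineer would, in place of code of your own. Each camera call takes 0.05 s, during which the arm holds its last target. There are 200 camera calls.

## Working session

There is one attempt and no reset: what is moved stays moved. The work goes in short steps, Python scripts to look and compute and a tool call to move; the robot and the scene stay as the last step left them, time stands still between calls to the robot, and variables do not carry over. Pictures are saved under pics/ and viewed, on a budget of 10 in all, crops included, one or two more only if the job needs it, and the job is handed in when it is done.

Besides the shell and the picture viewer there is one more tool, called after ">>>" as name([rows], argument=value, ...), one row to a line, values as JSON. carry_out: Moves the arm, as the interface text tells. Its arguments: {"type":"object","properties":{"moves":{"type":"array","items":{"type":"array","items":{"type":"number"}}},"grip_force":{"type":"number"}},"required":["moves"]}

```bash
mkdir -p pics; cat > h.py <<'E'
import numpy as np, cv2
from station import env, imaging
def pts(c):
    K=c["camera_matrix"];z=c["z_map"];v,u=np.indices(z.shape)
    p=np.stack([(u-K[0,2])/K[0,0]*z,(v-K[1,2])/K[1,1]*z,z],-1)
    return p@np.array(c["rotation"]).T+np.array(c["origin"])
E
python3 - <<'E'
from h import *
a=imaging.camera("scene");b=imaging.camera("side")
np.savez("s.npz",**a);np.savez("d.npz",**b)
im=np.vstack([a["color"],b["color"]])[:,:,::-1]
cv2.imwrite("pics/1.png",cv2.resize(a["color"][:,:,::-1],(800,500)))
cv2.imwrite("pics/2.png",cv2.resize(b["color"][:,:,::-1],(800,500)))
print(env.get_obs());print(env.tips_ahead)
for c in(a,b):print(c["origin"],c["rotation"],c["camera_matrix"])
E
```

```text
{'time': 0.1, 'joints': array([ 1.48158192e+01,  2.20843263e+01,  3.85151196e-01, -2.55942656e-02,
       -6.84120569e+01, -1.48179062e+01]), 'dq': array([-0.0359242 , -0.07209189,  0.16444973,  0.12592479, -0.06398506,
        0.05496764]), 'tau': array([-2.41840362e-04, -3.93318665e+01,  1.88929778e+01,  4.19793829e+00,
       -2.58899068e-03, -3.31562532e-06]), 'tool_pos': array([6.24468012e-01, 4.90350111e-06, 2.38334849e-01]), 'tcp_rot': array([ 1.79886383e+02, -5.45808341e-03, -9.00115216e+01]), 'wrist_force': array([-0.50762931, -0.20159899,  0.03248432]), 'moment': array([ 0.02341579, -0.0008093 ,  0.01314108]), 'gripper_width': 0.9980892630994506}
0.008
[-0.39809485 -0.53604597  0.8764171 ] [-127.44837855    1.33176285  -60.58326748] [[469.09373985   0.         319.91766623]
 [  0.         469.09373985 200.3704034 ]
 [  0.           0.           1.        ]]
[0.42291449 1.08405261 0.76309419] [-121.91348298    0.2034842  -177.48326435] [[448.93364269   0.         315.77234952]
 [  0.         448.93364269 194.8250148 ]
 [  0.           0.           1.        ]]
```

View pics/1.png

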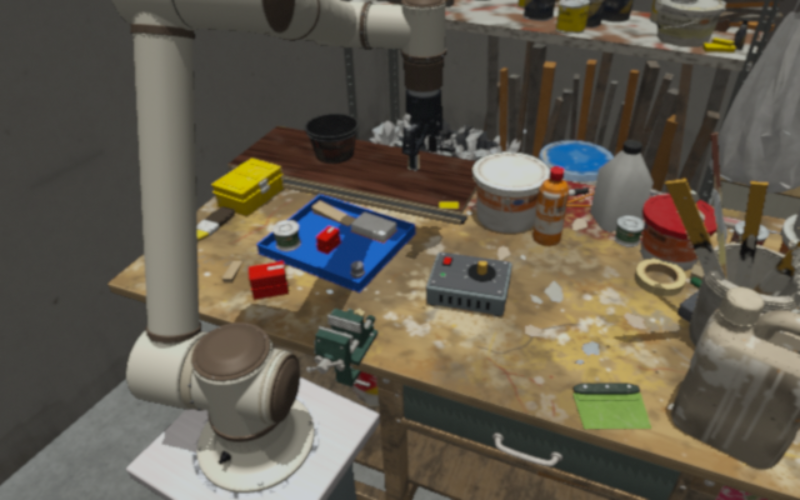

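View pics/2.png

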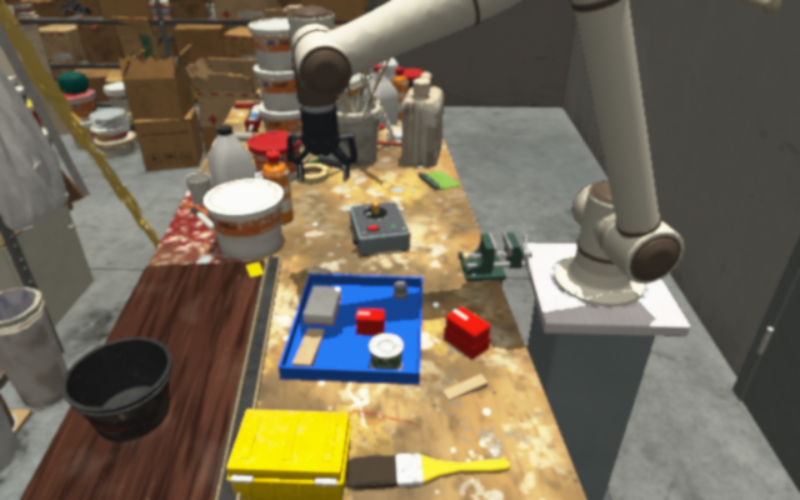

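The scene camera shows two red bar knobs: one in the tray at (328,238) and a bigger one outside it at (268,280). The one in the tray should be right, and I'll confirm its size. The control box is at (470,283), with the brass shaft at (482,267).

```bash
cat > h.py <<'E'
import numpy as np, cv2
from scipy.spatial.transform import Rotation as R
from station import env, imaging
def Rc(c):
    return R.from_euler("xyz",c["rotation"],degrees=True).as_matrix() if np.ndim(c["rotation"])==1 else c["rotation"]
def pts(c):
    K=c["camera_matrix"];z=c["z_map"];v,u=np.indices(z.shape)
    p=np.stack([(u-K[0,2])/K[0,0]*z,(v-K[1,2])/K[1,1]*z,z],-1)
    return p@Rc(c).T+np.array(c["origin"])
E
python3 - <<'E'
from h import *
for n in("s","d"):
    c=dict(np.load(n+".npz"));P=pts(c);hsv=cv2.cvtColor(c["color"],cv2.COLOR_RGB2HSV)
    H,S,V=cv2.split(hsv)
    M={"red":((H<6)|(H>174))&(S>180)&(V>90),"blue":(H>105)&(H<125)&(S>180)&(V>60),"brass":(H>14)&(H<28)&(S>130)&(P[...,2]>.075)&(P[...,2]<.1)}
    for k,m in M.items():
        m=m&(c["z_map"]>0)&(P[...,0]<1)&(abs(P[...,1])<.6)&(P[...,2]<.15)&(P[...,2]>-.02)
        q,l,st,_=cv2.connectedComponentsWithStats(m.astype(np.uint8))
        for i in range(1,q):
            if st[i,4]<12: continue
            p=P[l==i];t=p[p[:,2]>np.percentile(p[:,2],90)-.006]
            print(n,k,st[i],"min",p.min(0).round(3),"max",p.max(0).round(3),"top",np.median(t,0).round(3), "rect",[np.round(x,3) for x in cv2.minAreaRect((t[:,:2]*1000).astype(np.float32))])
E
```

```text
s red [515 157  34  31 587] min [ 0.785 -0.553  0.116] max [ 0.929 -0.456  0.129] top [ 0.841 -0.499  0.122] rect [array([ 847.222, -492.055]), array([150.084,  74.909]), np.float64(22.109)]
s red [558 161  13  15  94] min [ 0.874 -0.597  0.119] max [ 0.936 -0.559  0.128] top [ 0.912 -0.579  0.123] rect [array([ 907.071, -580.125]), array([66.785, 22.434]), np.float64(31.565)]
s red [564 178   7   8  29] min [ 0.821 -0.6    0.118] max [ 0.864 -0.586  0.127] top [ 0.84  -0.595  0.123] rect [array([ 840.89 , -594.593]), array([37.266, 13.443]), np.float64(17.043)]
s red [254 182  16  12  95] min [0.485 0.187 0.039] max [0.534 0.216 0.055] top [0.503 0.199 0.048] rect [array([509.165, 201.477]), array([28.836, 49.127]), np.float64(87.571)]
s red [355 206   6   6  28] min [ 0.52  -0.117  0.063] max [ 0.543 -0.102  0.069] top [ 0.53  -0.11   0.066] rect [array([ 531.228, -110.379]), array([24.626, 13.814]), np.float64(10.96)]
s red [199 209  29  17 284] min [0.279 0.189 0.053] max [0.36  0.271 0.068] top [0.314 0.235 0.063] rect [array([319.922, 230.617]), array([49.717, 75.637]), np.floa
[... 2067 characters left out ...]
 0.413  0.042 -0.001] max [0.67  0.351 0.037] top [0.546 0.343 0.027] rect [array([540.294, 196.83 ]), array([304.606, 254.842]), np.float64(88.949)]
d brass [298 161   5   8  32] min [ 0.525 -0.199  0.076] max [ 0.539 -0.179  0.095] top [ 0.533 -0.189  0.09 ] rect [array([ 533.193, -188.523]), array([11.112, 17.252]), np.float64(29.443)]
d brass [257 329  15   6  36] min [0.538 0.482 0.075] max [0.567 0.494 0.079] top [0.552 0.486 0.076] rect [array([552.745, 487.569]), array([11.097, 29.097]), np.float64(84.727)]
d brass [203 348   7   4  14] min [0.648 0.532 0.075] max [0.66  0.539 0.078] top [0.655 0.536 0.076] rect [array([653.904, 534.929]), array([ 5.826, 11.973]), np.float64(77.666)]
```

>>> carry_out([
  [0,0,0,-25,-45,0,0],
  [0,0,0,-50,-90,0,0],
  [0,0,0,-72,-140,0,0],
  [0,0,0,-94,-191,0,0],
  [0,0,0,-94,-191,0,0],
  [0,0,0,-94,-191,0,0],
  [0,0,0,-94,-191,0,0],
  [0,0,0,-94,-191,0,0],
  [0,0,0,-94,-191,0,0],
])

```text
time: 1.0
tool_pos: [0.5316, -0.1898, 0.2391]
tcp_rot: [180.0, 0.0, -89.9]
wrist_force: [-0.2, 0.6, -0.6]
gripper_width: 1.004
```

```bash
python3 - <<'E'
from h import *
o=env.get_obs();w=imaging.camera("wrist");np.savez("w1.npz",o_pos=o["tool_pos"],o_rot=o["tcp_rot"],**w)
print(o["time"],o["tool_pos"],o["tcp_rot"],o["joints"],w["hand_eye"],w["camera_matrix"],np.isfinite(w["z_map"]).all(),w["z_map"].max())
cv2.imwrite("pics/3.png",cv2.resize(w["color"][:,:,::-1],(800,500)))
E
```

```text
1.0 [ 0.53159363 -0.18981883  0.23907881] [ 1.79987066e+02  8.72412043e-03 -8.98946921e+01] [-3.20939344e+00  1.61763085e+01 -8.23660509e+00 -8.74249996e-03
 -6.56005034e+01  3.31831473e+00] [[-6.82528940e-04 -9.60270464e-01 -2.79070188e-01  6.97630412e-02]
 [ 9.99999740e-01 -5.90899993e-04 -4.12458792e-04 -9.63477064e-04]
 [ 2.31169424e-04 -2.79070397e-01  9.60270618e-01 -1.34521677e-01]
 [ 0.00000000e+00  0.00000000e+00  0.00000000e+00  1.00000000e+00]] [[309.70691629   0.         322.37202261]
 [  0.         309.70691629 202.03766011]
 [  0.           0.           1.        ]] True 1.5465949
```

View pics/3.png

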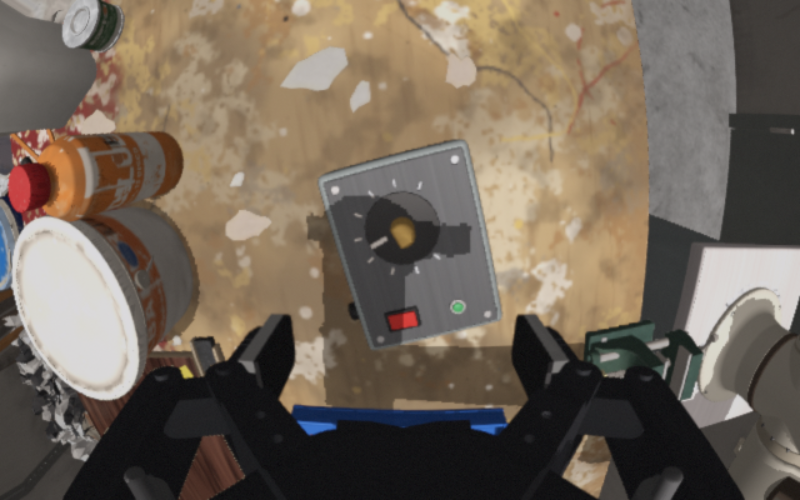

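>>> carry_out([
  [0,0,0,0,50,0,0],
  [0,0,0,0,100,0,0],
  [0,0,0,0,150,0,0],
  [0,0,0,0,200,0,0],
  [0,0,0,-10,250,0,0],
  [0,0,0,-16,300,0,0],
  [0,0,0,-18,350,0,0],
  [0,0,0,-18,396,0,0],
  [0,0,0,-18,396,0,0],
  [0,0,0,-18,396,0,0],
  [0,0,0,-18,396,0,0],
  [0,0,0,-18,396,0,0],
])

```text
time: 2.25
tool_pos: [0.513, 0.204, 0.2394]
tcp_rot: [180.0, -0.0, -90.1]
wrist_force: [0.1, -0.2, 0.4]
gripper_width: 1.0
```

```bash
python3 - <<'E'
from h import *
o=env.get_obs();w=imaging.camera("wrist");np.savez("w2.npz",o_pos=o["tool_pos"],o_rot=o["tcp_rot"],**w)
print(o["time"],o["tool_pos"],o["tcp_rot"],o["joints"])
cv2.imwrite("pics/4.png",cv2.resize(w["color"][:,:,::-1],(800,500)))
E
```

```text
2.25 [0.51295448 0.20399218 0.23937081] [ 1.79990836e+02 -8.01935289e-03 -9.00787770e+01] [ 3.85137773e+01  1.49499704e+01 -9.90762383e+00  6.07617108e-04
 -6.51545710e+01 -3.85928102e+01]
```

View pics/4.png

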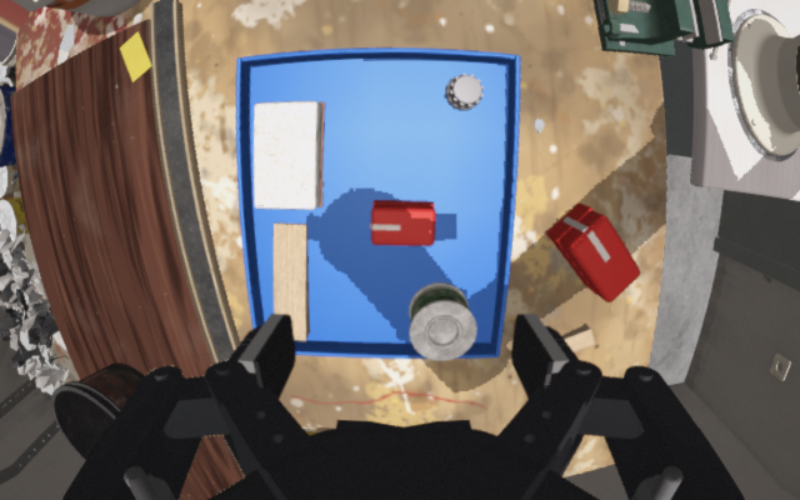

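Wrist pictures: image left is world +x and up is −y. In 3.png the shaft is at (402,232) and the dial's white line is at (378,243), so the flat is on the +x/+y side. In 4.png the tray knob is at (403,222) with its white line on the left (+x), and the big knob is outside the tray at (595,250). Next I'll measure the position and angles and make one confirming crop.

```bash
cat >> h.py <<'E'
def ray(w,uv,z):
    "fisheye pixels (N,2) -> world points on plane z"
    K=w["camera_matrix"];d=(np.atleast_2d(uv)-[K[0,2],K[1,2]])/K[0,0]
    r=np.linalg.norm(d,axis=1,keepdims=True)+1e-9
    v=np.hstack([d/r*np.sin(r),np.cos(r)])
    T=w["hand_eye"];A=R.from_euler("xyz",w["o_rot"],degrees=True).as_matrix()
    o=A@T[:3,3]+w["o_pos"];v=v@(A@T[:3,:3]).T
    return o+v*((z-o[2])/v[:,2:])
def rectify(w,c,z,h,s=0.0005):
    "top view of plane z, centre c, half-size h; x up, y left"
    n=int(2*h/s);K=w["camera_matrix"];T=w["hand_eye"];A=R.from_euler("xyz",w["o_rot"],degrees=True).as_matrix()
    i,j=np.indices((n,n));P=np.stack([c[0]+h-i*s,c[1]+h-j*s,np.full((n,n),z)],-1)
    p=((P-w["o_pos"])@A-T[:3,3])@T[:3,:3]
    rr=np.linalg.norm(p[...,:2],axis=-1);k=np.arctan2(rr,p[...,2])/(rr+1e-12)*K[0,0]
    return cv2.remap(w["color"],(p[...,0]*k+K[0,2]).astype(np.float32),(p[...,1]*k+K[1,2]).astype(np.float32),cv2.INTER_CUBIC)
def blobs(m,k=1,mn=15):
    q,l,st,ce=cv2.connectedComponentsWithStats(m.astype(np.uint8));return [(st[i],ce[i],np.argwhere(l==i)[:,::-1]) for i in range(1,q) if st[i,4]>=mn]
E
python3 - <<'E'
from h import *
w=dict(np.load("w2.npz"));H,S,V=cv2.split(cv2.cvtColor(w["color"],cv2.COLOR_RGB2HSV))
m=((H<6)|(H>174))&(S>120)&(V>60)
for st,ce,p in blobs(m,mn=200):
    q=ray(w,p,.049);print("red",st,(q[:,:2].min(0)*1e3).round(1),(q[:,:2].max(0)*1e3).round(1))
x=V.astype(int)
for st,ce,p in blobs((S<90)&(V>150)):
    q=ray(w,p,.049);
    if 290<ce[0]<360 and 150<ce[1]<200: print("line",st,q.mean(0).round(4),cv2.minAreaRect((q[:,:2]*1e3).astype(np.float32)))
print("tin px top centre", ray(w,[[443*.8,330*.8]],.056))
w1=dict(np.load("w1.npz"));H,S,V=cv2.split(cv2.cvtColor(w1["color"],cv2.COLOR_RGB2HSV))
for st,ce,p in blobs((H>12)&(H<30)&(S>120)&(V>60)):
    if 290<ce[0]<350 and 160<ce[1]<210: q=ray(w1,p,.09);print("brass",st,q.mean(0).round(4),cv2.minAreaRect((q[:,:2]*1e3).astype(np.float32)))
for st,ce,p in blobs((S<60)&(V>130),mn=5):
    if 285<ce[0]<350 and 150<ce[1]<225:
        q=ray(w1,p,.064);print("wl",st,ce,q.mean(0).round(4),cv2.minAreaRect((q[:,:2]*1e3).astype(np.float32)))
a=rectify(w,(.512,.205),.049,.06,.0003);b=rectify(w1,(.531,-.190),.064,.06,.0003)
cv2.imwrite("pics/5.png",np.hstack([a,b])[:,:,::-1])
E
```

```text
red [  0   0  28  22 342] [ 968.6 -138.9] [1074.8  -68.7]
red [ 298  161   50   35 1520] [487.6 183.3] [540.5 220.7]
red [ 437  163   75   78 2889] [273.5 182.7] [384.7 279.2]
line [297 179  23   6 101] [0.5295 0.2055 0.049 ] ((529.455810546875, 205.6585235595703), (4.985028266906738, 23.813344955444336), 85.8818588256836)
tin px top centre [[0.47719345 0.30122997 0.056     ]]
brass [312 174  20  25 364] [ 0.5328 -0.1935  0.09  ] ((532.2760009765625, -193.33851623535156), (16.91242218017578, 22.795143127441406), 27.00819206237793)
wl [294 152   5   6  19] [296.21052632 154.26315789] [ 0.559  -0.2196  0.064 ] ((558.7073364257812, -219.36737060546875), (2.8804123401641846, 5.7340264320373535), 44.18304443359375)
wl [284 171   5   2   6] [285.83333333 171.66666667] [ 0.5699 -0.2018  0.064 ] ((569.8515625, -201.65487670898438), (0.9905972480773926, 4.214788436889648), 70.91466522216797)
wl [284 191   4   2   6] [285.5 191.5] [ 0.5708 -0.1809  0.064 ] ((570.830322265625, -180.9031982421875), (1.0694152116775513, 3.1675870418548584), 89.91065979003906)
wl [297 190  12   9  40] [302.5   193.825] [ 0.5532 -0.1784  0.064 ] ((553.3588256835938, -178.43150329589844), (14.323967933654785, 3.2575507164001465), 31.53780746459961)
wl [347 203   6   5  21] [349.38095238 205.        ] [ 0.5043 -0.1664  0.064 ] ((504.209716796875, -166.3744659423828), (3.3626022338867188, 6.774319648742676), 62.94233703613281)
wl [295 206   3   4   6] [296.  207.5] [ 0.5603 -0.1636  0.064 ] ((560.2745971679688, -163.57557678222656), (3.8867135047912598, 0.7514197826385498), 45.55080795288086)
wl [332 213   4   6  20] [333.25 215.85] [ 0.5211 -0.1544  0.064 ] ((520.8463134765625, -154.78526306152344), (3.177518367767334, 5.60794734954834), 0.6167331337928772)
wl [313 215   2   4   6] [313.5 216.5] [ 0.542  -0.1537  0.064 ] ((541.9674682617188, -153.6526641845703), (3.361990451812744, 1.057552456855774), 89.52779388427734)
```

View pics/5.png

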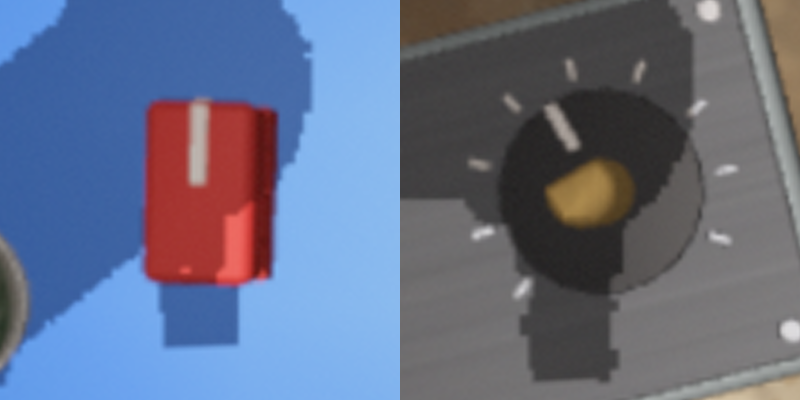

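The crop confirms the tray knob: its top face is about 54×32 mm with z ≈ 0.049, so it's the smaller one (the other is ~76×50 mm). Its centre is (0.5147, 0.2052), the bar yaw ≈ −3°, and the white line is on the +x side. The dial disc measures 61.8 mm across, centre (0.534, −0.1905), flat yaw ≈ +31°. Now I'll turn the gripper and descend.

>>> carry_out([
  [0,0,0.14,2,1,-15,0],
  [0,0,0.28,2,1,-30,0],
  [0,0,0.42,2,1,-45,0],
  [0,0,0.56,2,1,-60,0],
  [0,0,0.7,2,1,-75,0],
  [0,0,0.84,2,1,-90,0],
  [0,0,0.98,2,1,-105,0],
  [0,0,1.12,2,1,-120,0],
  [0,0,1.26,2,1,-130,0],
  [0,0,1.4,2,1,-130,0],
  [0,0,1.52,2,1,-130,0],
  [0,0,1.52,2,1,-130,0],
])

```text
time: 3.5
tool_pos: [0.5153, 0.2051, 0.1094]
tcp_rot: [180.0, -0.0, -3.0]
wrist_force: [0.9, -0.2, 0.8]
gripper_width: 1.001
```

```bash
python3 - <<'E'
from h import *
o=env.get_obs();w=imaging.camera("wrist");w.update(o_pos=o["tool_pos"],o_rot=o["tcp_rot"]);np.savez("w3.npz",**w)
print(o["time"],o["tool_pos"],o["tcp_rot"],o["joints"])
H,S,V=cv2.split(cv2.cvtColor(w["color"],cv2.COLOR_RGB2HSV))
for st,ce,p in blobs(((H<6)|(H>174))&(S>120)&(V>60),mn=200):
    q=ray(w,p,.049);print(st,(q[:,:2].min(0)*1e3).round(1),(q[:,:2].max(0)*1e3).round(1))
cv2.imwrite("pics/6.png",w["color"][:,:,::-1])
E
```

```text
3.5 [0.5152618  0.20505462 0.10941564] [ 1.79998475e+02 -5.97233179e-03 -3.01258152e+00] [ 3.84509205e+01  2.26927450e+01 -1.93856547e+01  6.86751889e-03
 -4.79181345e+01  4.85318955e+01]
[ 298  173   49   87 3664] [488.7 189.7] [549.9 222.2]
```

View pics/6.png

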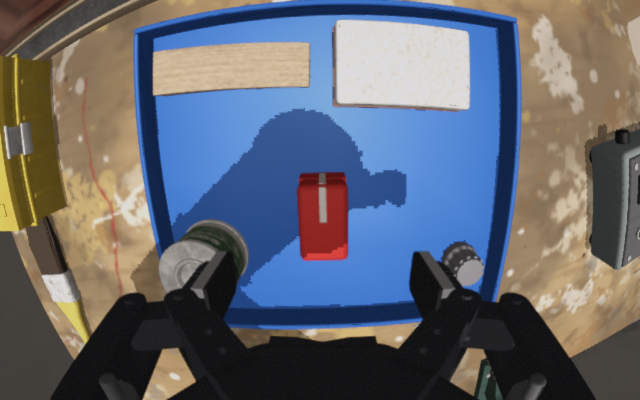

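The knob at (323,215) sits centred between the fingers with its line pointing ahead, and the tin and round knob are clear of the fingers. Now descend and grip.

>>> carry_out([
  [0,0,0,0,0.5,-30,0],
  [0,0,0,0,0.5,-60,0],
  [0,0,0,0,0.5,-80,0],
  [0,0,0,0,0.5,-89,0],
  [0,0,0,0,0.5,-89,0],
  [0,0,0,0,0.5,-89,80],
  [0,0,0,0,0.5,-89,255],
  [0,0,0,0,0.5,-89,255],
  [0,0,0,0,0.5,-89,255],
  [0,0,0,0,0.5,-89,255],
  [0,0,0,0,0.5,-89,255],
  [0,0,0,0,0.5,-89,255],
], grip_force=70)

```text
time: 4.75
tool_pos: [0.5157, 0.207, 0.0214]
tcp_rot: [-179.9, -0.1, -2.9]
wrist_force: [-1.6, 0.7, 6.0]
gripper_width: 0.388
```

>>> carry_out([
  [0,0,0,0,0,0,255],
  [0,0,0,0,0,0,255],
  [0,0,0,0,0,15,255],
  [0,0,0,0,0,40,255],
  [0,0,0,0,0,70,255],
  [0,0,0,0,0,100,255],
  [0,0,0,0,0,130,255],
  [0,0,0,0,0,150,255],
  [0,0,0,0,0,150,255],
  [0,0,0,0,0,150,255],
])

```text
time: 5.75
tool_pos: [0.5143, 0.2063, 0.1697]
tcp_rot: [-180.0, 0.1, -2.9]
wrist_force: [0.2, -0.1, -1.7]
gripper_width: 0.387
```

```bash
python3 - <<'E'
from h import *
o=env.get_obs();w=imaging.camera("wrist");w.update(o_pos=o["tool_pos"],o_rot=o["tcp_rot"]);np.savez("w4.npz",**w)
c=imaging.camera("side");np.savez("d2.npz",**c)
print(o["time"],o["tool_pos"],o["tcp_rot"],o["joints"],o["gripper_width"],o["wrist_force"])
H,S,V=cv2.split(cv2.cvtColor(c["color"],cv2.COLOR_RGB2HSV));P=pts(c)
for st,ce,p in blobs(((H<6)|(H>174))&(S>180)&(V>60),mn=15):
    q=P[p[:,1],p[:,0]];print(st,q.min(0).round(3),q.max(0).round(3))
a=cv2.resize(c["color"][90:290,200:400],(400,400));
cv2.imwrite("pics/7.png",np.hstack([cv2.resize(w["color"][150:400,195:445],(400,400)),a])[:,:,::-1])
E
```

```text
5.75 [0.51432179 0.20631573 0.16970077] [-1.79994709e+02  6.03838331e-02 -2.94038362e+00] [ 3.85937982e+01  1.87324502e+01 -1.52979636e+01 -5.30658642e-02
 -5.60112899e+01  4.84954968e+01] 0.3874675164182526 [ 0.18233133 -0.14324177 -1.71214713]
[318  55  19   9  96] [ 0.424 -1.357  0.111] [ 0.51  -1.075  0.197]
[203  97   4   7  17] [ 0.423 -0.931  0.01 ] [1.043 1.084 0.763]
[199 104  41  26 653] [ 0.423 -0.739  0.077] [0.941 1.084 0.763]
[297 199  10  22 166] [0.486 0.194 0.154] [0.505 0.234 0.217]
[284 203   4  17  49] [0.529 0.216 0.155] [0.538 0.259 0.226]
[356 247  36  40 920] [0.279 0.197 0.002] [0.423 1.084 0.763]
```

View pics/7.png

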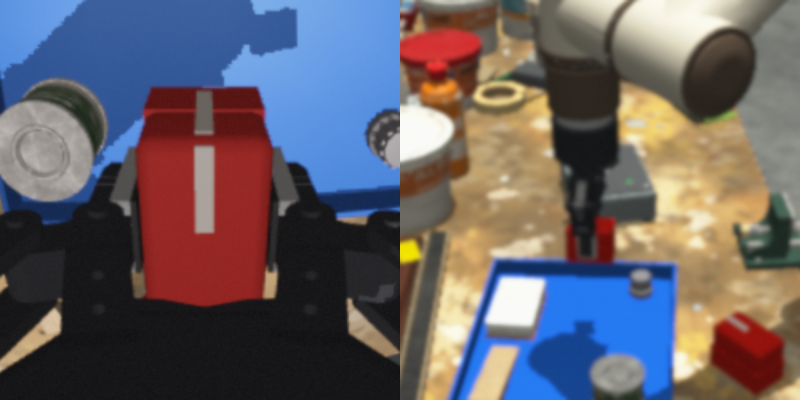

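The knob is held square, with its white line on the tool +x side. I'll carry it beside the shaft at its final yaw, so the wrist camera sees both the knob and the shaft.

>>> carry_out([
  [0,0,0.06,-4,-40,0,255],
  [0,0,0.12,-8,-85,0,255],
  [0,0,0.18,-12,-130,0,255],
  [0,0,0.24,-16,-175,0,255],
  [0,0,0.3,-20,-220,0,255],
  [0,0,0.36,-24,-265,0,255],
  [0,0,0.42,-28,-310,0,255],
  [0,0,0.48,-32,-355,0,255],
  [0,0,0.54,-36,-400,0,255],
  [0,0,0.593,-40,-433,0,255],
  [0,0,0.593,-40,-433,0,255],
  [0,0,0.593,-40,-433,0,255],
])

```text
time: 7.05
tool_pos: [0.474, -0.227, 0.1687]
tcp_rot: [-179.9, 0.1, 30.9]
wrist_force: [-0.5, 0.9, -0.8]
gripper_width: 0.39
```

>>> carry_out([
  [0,0,0,0,0,0,255],
  [0,0,0,0,0,0,255],
  [0,0,0,0,0,0,255],
])

```text
time: 7.35
tool_pos: [0.4752, -0.2255, 0.1703]
tcp_rot: [-180.0, 0.0, 31.2]
wrist_force: [-1.3, 0.2, -0.5]
gripper_width: 0.388
```

```bash
python3 - <<'E'
from h import *
o=env.get_obs();w=imaging.camera("wrist");w.update(o_pos=o["tool_pos"],o_rot=o["tcp_rot"]);np.savez("w5.npz",**w)
print(o["time"],o["tool_pos"],o["tcp_rot"],o["joints"],o["gripper_width"],o["wrist_force"])
yaw=np.radians(o["tcp_rot"][2]);
H,S,V=cv2.split(cv2.cvtColor(w["color"],cv2.COLOR_RGB2HSV))
for st,ce,p in blobs((H>12)&(H<30)&(S>120)&(V>60)):
    if 200<ce[0]<450 and 60<ce[1]<250:
        q=ray(w,p,.09); r=cv2.minAreaRect((q[:,:2]*1e3).astype(np.float32));
        if q[:,:2].std()<.3 and st[4]<2000: print("brass",st,q.mean(0).round(4),r)
a=rectify(w,(.534,-.1905),.064,.05,.00025);g=cv2.resize(w["color"][60:310,195:445],(400,400))
cv2.imwrite("pics/8.png",np.hstack([a,g])[:,:,::-1])
E
```

```text
7.35 [ 0.4751863  -0.2255492   0.17026005] [-1.79992565e+02  3.89009003e-03  3.11577033e+01] [-7.70731719e+00  1.61024190e+01 -1.91356560e+01 -4.09855249e-03
 -5.47696193e+01  1.28867385e+02] 0.38825241647747366 [-1.27124273  0.22143938 -0.50962894]
```

View pics/8.png

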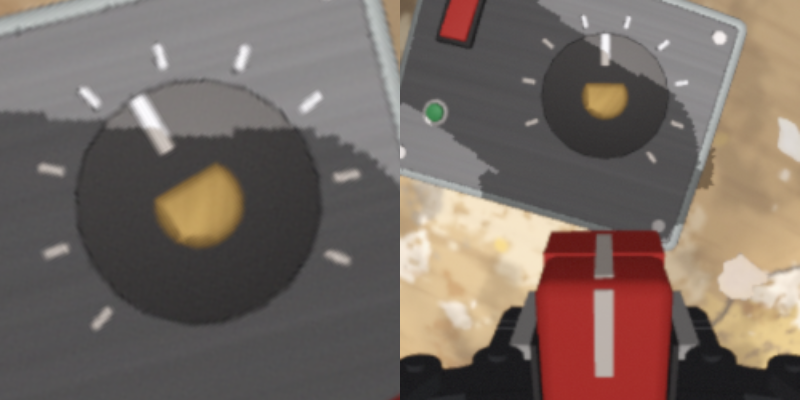

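```bash
python3 - <<'E'
from h import *
for n in("w4","w5"):
    w=dict(np.load(n+".npz"));H,S,V=cv2.split(cv2.cvtColor(w["color"],cv2.COLOR_RGB2HSV))
    m=(((H<6)|(H>174))&(S>120)&(V>50))[:,308:337];rows=np.argwhere(m[150:,:].mean(1)>.6)[:,0]+150
    v=rows.min()-.5;t=np.radians(w["o_rot"][2]);ex=np.array([np.cos(t),np.sin(t),0])
    print(n,v,(ray(w,[[322,v]],w["o_pos"][2]-.0164)-w["o_pos"])@ex)
w=dict(np.load("w5.npz"));a=cv2.cvtColor(rectify(w,(.534,-.1905),.064,.05,.00025),cv2.COLOR_RGB2GRAY)
c=cv2.HoughCircles(cv2.GaussianBlur(a,(5,5),0),cv2.HOUGH_GRADIENT,1,100,param1=60,param2=15,minRadius=118,maxRadius=130);print(c)
E
```

```text
w4 205.5 [0.02619843]
w5 203.5 [0.02781269]
[[[196.5 200.5 123.5]]]
```

>>> carry_out([
  [0,0,0,30,18,0,255],
  [0,0,0,59,36,0,255],
  [0,0,0,59,36,-20,255],
  [0,0,0,59,36,-40,255],
  [0,0,0,59,36,-55,255],
  [0,0,0,59,36,-55,255],
  [0,0,0,59,36,-58,255],
  [0,0,0,59,36,-61,255],
  [0,0,0,59,36,-64,255],
  [0,0,0,59,36,-66,255],
  [0,0,0,59,36,-66,255],
  [0,0,0,59,36,-66,255],
])

```text
time: 8.6
tool_pos: [0.534, -0.1906, 0.1045]
tcp_rot: [180.0, -0.0, 31.1]
wrist_force: [-0.3, -0.1, -0.9]
gripper_width: 0.386
```

>>> carry_out([
  [0,0,0,0,0,-2,255],
  [0,0,0,0,0,-4,255],
  [0,0,0,0,0,-6,255],
  [0,0,0,0,0,-7,255],
  [0,0,0,0,0,-7,255],
  [0,0,0,0,0,-7,255],
])

```text
time: 9.2
tool_pos: [0.534, -0.1905, 0.0973]
tcp_rot: [-180.0, 0.0, 31.1]
wrist_force: [-0.1, -0.3, -0.4]
gripper_width: 0.39
```

>>> carry_out([
  [0,0,0,0,0,-3,255],
  [0,0,0,0,0,-6,255],
  [0,0,0,0,0,-9,255],
  [0,0,0,0,0,-11,255],
  [0,0,0,0,0,-11,255],
  [0,0,0,0,0,-11,255],
])

```text
time: 9.8
tool_pos: [0.5339, -0.1905, 0.0864]
tcp_rot: [180.0, 0.0, 31.1]
wrist_force: [-1.2, 0.3, 1.1]
gripper_width: 0.383
```

Knob bottom is now at about 0.070 with almost no force, so it's aligned on the shaft. Next, press in with small steps.

>>> carry_out([
  [0,0,0,0,0,-1,255],
  [0,0,0,0,0,-2,255],
  [0,0,0,0,0,-3,255],
  [0,0,0,0,0,-4,255],
  [0,0,0,0,0,-4,255],
], grip_force=100)

```text
time: 10.3
tool_pos: [0.534, -0.1905, 0.0828]
tcp_rot: [180.0, -0.0, 31.1]
wrist_force: [-2.4, 1.2, 6.2]
gripper_width: 0.384
```

>>> carry_out([
  [0,0,0,0,0,-1,255],
  [0,0,0,0,0,-2,255],
  [0,0,0,0,0,-2,255],
  [0,0,0,0,0,-2,255],
])

```text
time: 10.7
tool_pos: [0.534, -0.1905, 0.0812]
tcp_rot: [180.0, -0.0, 31.1]
wrist_force: [-2.8, 2.1, 7.6]
gripper_width: 0.385
```

>>> carry_out([
  [0,0,0,0,0,-1,255],
  [0,0,0,0,0,-2,255],
  [0,0,0,0,0,-2,255],
  [0,0,0,0,0,-2,255],
])

```text
time: 11.1
tool_pos: [0.534, -0.1905, 0.0804]
tcp_rot: [180.0, -0.0, 31.1]
wrist_force: [-5.5, 3.0, 13.9]
gripper_width: 0.386
```

>>> carry_out([
  [0,0,0,0,0,-1,255],
  [0,0,0,0,0,-1,255],
  [0,0,0,0,0,-1,255],
])

```text
time: 11.4
tool_pos: [0.5341, -0.1905, 0.0804]
tcp_rot: [179.9, -0.0, 31.1]
wrist_force: [-6.4, 3.6, 18.5]
gripper_width: 0.384
```

The tool stopped at z = 0.0804, the predicted flush height, and the force jumped, so the knob is on the disc. One check picture.

```bash
python3 - <<'E'
from h import *
o=env.get_obs();w=imaging.camera("wrist");c=imaging.camera("side")
w.update(o_pos=o["tool_pos"],o_rot=o["tcp_rot"])
H,S,V=cv2.split(cv2.cvtColor(w["color"],cv2.COLOR_RGB2HSV))
m=(((H<6)|(H>174))&(S>120)&(V>50))[:,308:337];rows=np.argwhere(m[150:,:].mean(1)>.6)[:,0]+150;v=rows.min()-.5
t=np.radians(o["tcp_rot"][2]);print("edge row",v,(ray(w,[[322,v]],o["tool_pos"][2]-.0164)-o["tool_pos"])@[np.cos(t),np.sin(t),0])
cv2.imwrite("pics/9.png",np.hstack([cv2.resize(w["color"][110:360,195:445],(400,400)),cv2.resize(c["color"][140:300,220:380],(400,400))])[:,:,::-1])
print(env.get_obs()["wrist_force"],env.get_obs()["tool_pos"])
E
```

```text
edge row 203.5 [0.02781465]
[-6.71537054  4.46653981 19.19949879] [ 0.53406903 -0.19052573  0.08038759]
```

View pics/9.png

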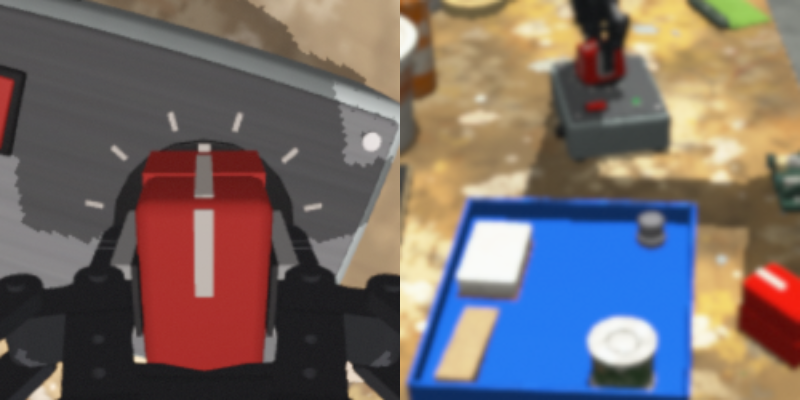

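The picture shows the knob flush on the disc. Its white line (204,175) continues the dial line (204,147), the knob hasn't slipped in the fingers (front edge still at row 203.5), and the other parts are still in the tray. I'm handing in while holding it pressed.

```bash
python3 -c "
from h import *
print(env.sign_off())"
```

```text
the job is handed in; nothing more can be done
None
```

I picked the smaller red knob out of the tray and turned it to about 31° to match the shaft's flat. I then pushed it onto the shaft and handed the job in while still holding it pressed.

**Last checks:**
- **Depth:** the tool stopped at z = 0.0804 m, the height I had predicted for flush. The upward force rose from about 8 N to 19 N there, which means the knob is resting on the disc.
- **Alignment:** the knob's white line runs straight on from the dial's line in the final picture.
- **Grip:** the knob had not slipped in the fingers. Its front edge was on the same pixel row before and after pressing.
- **Other parts:** the round knob, sanding block, wedge and tin were all still in the tray.

**What disagreed or stayed unmeasured:**
- Two estimates of where the knob sat along the fingers differed by about 1.6 mm, within the fit's tolerance.
- A sideways force of about 8 N remained at the end.
- I judged the shaft's travel from the tool height and force, not by measuring it directly. The sign-off gave no verdict.

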